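# Close the gluing jig over a straw picture

## Task

The freshly glued straw picture lies in the gluing jig. Take the pressing board that leans against the inlaid chest, lay it flat over the picture with its grip bar up and pushed snug against both fences, without dropping it or shifting the picture out of its corner; once it lies there by itself, press the handles of both toggle clamps down until they lock on the board. Leave the jar, the roller and the straw tool where they are.

Things in the scene. Friction and masses are not known exactly. Their poses are not given: they have to be found in the camera images.
- press: Gluing jig, fixed: plywood bed 200 (x) x 370 (y) x 18 mm, its x axis roughly away from the robot. Origin: centre of the bed's underside, on the table. Fences of 12 mm wood stand 18 mm above the bed on the far (+x) and left (+y) sides. A 140 x 180 mm board touching both is centred on the jig's origin. Outside each short side (+y, -y), at x = 0, stands a steel toggle clamp.
- fence_corner (a point): Corner where the inner faces of both fences meet, on the bed: (+70, +90, 18) mm in the jig's frame, same axes. The far fence's inner face runs along y (190 mm long), the left one's along x (140 mm long).
- left_pivot (a point): Pivot of the left clamp's arm, at (0, +118, 53) mm in the jig's frame. Open: the arm stands up to 120 mm above the table, its rubber foot points inwards to y = +114 mm at about 115 mm height, so the way to the bed is free from above; the handle stands up behind it, leaning 10 deg outwards, its top 170 mm above the table at y = +155 mm.
- right_pivot (a point): Pivot of the right clamp's arm, at (0, -118, 53) mm in the jig's frame; that clamp is the left one's mirror image.
- board: Pressing board: plywood 140 (x) x 180 (y) x 15 mm, 0.3 kg; on its top a wooden grip bar 22 (x) x 80 (y) mm, 15 to 45 mm above the underside. Origin: centre of the underside, z out of the top. At first it leans at 35 deg: lower long edge on the table, upper part on the chest, bar facing up and to the robot. Home: (0, 0, 24) mm in the jig's frame, x along the jig's x, either way round.
- picture: Straw picture: stiff board 140 (x) x 180 (y) x 6 mm, black ground with straw-coloured towers, lying loose on the bed about 1 mm from both fences. Origin: centre of its underside.
- chest: Low dark wooden chest with straw lozenges, 110 (x) x 240 (y) x 76 mm high, fixed; the pressing board leans on the upper edge of its -x face. Origin: centre of its underside.
- left_arm (a joint): Left clamp (+y side): angle of its arm, 0 = wide open, 1.797 rad = clamped. Handle and arm are linked: the handle swings 80 deg outwards and down until it lies level. In its last few degrees it needs up to about 10 N at the grip and passes dead centre; then it stays down by itself, short of that it springs back up.
- right_arm (a joint): Right clamp (-y side), mirror image of the left.
- left_grip (a point): Point inside the left handle's grey grip (92 x 20 x 13 mm), 29 mm from its end. x axis along the handle towards the pivot, z out of the face to push on (inner face when open, top when locked). Its (y, z) in the jig's frame, mm, by handle angle above level: (150, 139) at 80 deg (open), (190, 135) at 60, (222, 119) at 38, (234, 98) at 19, (237, 66) at 0 (locked); x = 0.
- right_grip (a point): The same on the right handle: mirrored (y negative), from (-150, 139) open to (-237, 66) locked.
- left_foot: Sprung rubber foot of the left clamp, 22 mm across: it comes down on the board at y = +58 mm in the jig's frame and presses with 20 to 35 N when locked. Origin: top centre of the foot.
- right_foot: Rubber foot of the right clamp, the same at y = -58 mm.
- glue_jar: Glass jar of glue with a white cap, 64 mm across, 85 mm high; a bystander. Origin: centre of its underside.
- roller: Hand roller lying flat: black roll 74 mm long, 38 mm thick, wooden handle towards its -x, 155 mm long in all; a bystander. Origin: under the roll.
- marker: Straw-marking tool, lying: wooden handle with a square brass head, 155 mm long, 16 mm thick; a bystander. Origin: under its middle.

How it is judged (in metres and radians):
On the way:
1. the pressing board lies flat over the picture, snug against both fences, released by the gripper (x of board in the frame of press between -0.0025 and 0.0025 m and y of board in the frame of press between -0.0025 and 0.0025 m and z of board in the frame of press between 0.0222 and 0.0262 m and angle between board's own z axis and vertical below 0.03 rad and angle between the x axis of board and the x axis of press, either way round below 0.02 rad and contact force between the fingers and board below 0.1 N), for 0.2 s.
At the end, for the whole second after the job is handed in: Pressing board flat on the picture, bar up, within 2.5 mm of touching both fences, square within 0.02 rad; picture within 3 mm of its corner; both clamps locked (arm over 1.74 rad, foot pressing on the board with over 10 N); all at rest (x of board in the frame of press between -0.0025 and 0.0025 m and y of board in the frame of press between -0.0025 and 0.0025 m and z of board in the frame of press between 0.0222 and 0.0262 m and angle between board's own z axis and vertical below 0.03 rad and angle between the x axis of board and the x axis of press, either way round below 0.02 rad and x of picture in the frame of press between -0.003 and 0.003 m and y of picture in the frame of press between -0.003 and 0.003 m and value of joint each of left_arm, right_arm above 1.74 rad and contact force between each of left_foot, right_foot and board above 10 N and linear speed of board below 0.01 m/s).
It fails at once if the pressing board falls: it moves faster than 0.3 m/s while the fingers do not hold it (linear speed of board above 0.3 m/s and contact force between the fingers and board below 0.1 N).
It fails at once if the glue jar is pushed away by more than 20 mm or knocked over (distance of glue_jar from where it was at the start of the episode above 0.02 m or angle between glue_jar's own z axis and vertical above 0.35 rad).
It fails at once if the roller is pushed away by more than 20 mm or knocked over (distance of roller from where it was at the start of the episode above 0.02 m or angle between roller's own z axis and vertical above 0.35 rad).
It fails at once if the straw tool is pushed away by more than 20 mm or knocked over (distance of marker from where it was at the start of the episode above 0.02 m or angle between marker's own z axis and vertical above 0.35 rad).
It also fails if it takes over 70 s, if anything falls off the work surface, if the arm or the gripper's body presses on something with over 40 N, if the wrist force passes 120 N, or if a joint passes its speed limit or range.

## Robot

A 7-joint arm with a two-finger parallel gripper is mounted at the origin on the work surface. World frame = base frame: x ahead of the robot, y to its left, z up, the work surface at z = 0. Lengths are in m, angles in degrees, forces in N, time in s.
With the tool pointing down it reaches from about 0.425 to 0.875 m from the base axis. Payload 4.7 kg.
Tool frame: the origin (TCP) lies at the very end of the fingers, on their centre line; the grasp point (between the pads) lies 19 mm behind it; z points along the fingers, y is the line along which they close (so a half turn about z gives the same grasp; the last joint's range is limited). The gripper opens to 87 mm and grips with 3 to 60 N. Pads are 19 mm wide; open, the fingers measure 117 mm over their backs; the gripper's body (75 mm by 190 mm) begins 51 mm behind the grasp point.
Start: joints at [-72.015, 18.392, -4.016, 83.108, 1.295, 78.541, -3.26], TCP at [0.192, 0.621, 0.19] pointing down, gripper open.
Joint ranges: [-163.93, 163.93], [-17.29, 119.83], [-79.2, 71.16], [3.27, 140.29], [-89.18, 269.18], [5.43, 117.66], [-154.24, 154.24]. Speed limits (degrees/s): [147.25, 147.25, 180, 180, 180, 180, 180].

## Interface

Orientations are given as [roll, pitch, yaw] about the fixed x, y, z axes, in that order (R = Rz(yaw) Ry(pitch) Rx(roll)).
In Python, from cell import get_obs, cams, ticket, finder gives the robot as it stands.
- The arm moves only by the shell command python3 -m creep 'ROWS' [FORCE]. ROWS is text: rows parted by semicolons, each of 5 numbers parted by spaces: the shift along the world's x, y, z in m, then the turn about the world's z in degrees, then the finger opening in m, from 0 to 0.087. A call has 1 to 8 rows; each row shifts and turns the commanded pose from where the row before left it; what a row does not reach is not made up. A row lasts 1/8 s, in which the tool goes at most 62.5 mm and 10.7 degrees, less where a joint would pass 70% of its speed; a pose out of reach is approached as far as the arm can. A call with a gripper value outside its range is refused whole. The fingers move at their own pace and stop on an object; FORCE is the grip in N (left out, the last holds). Time passes only in rows, so rows that do not move let the fingers close. It gives the time, the measured TCP pose, the force, the opening and the grip force at its end, in the units of the state.
- get_obs(): the state, without advancing time (a new reading comes with each control period).
- cams.read_camera(name): name is "scene" or "top"; returns the picture (480x640x3 uint8, red, green, blue); there is no depth.
- cams.calibration(name): a dict with "fx", "fy", "cx", "cy" (pixels), "extrinsics" (4x4, takes a point from world to camera coordinates). Camera axes: x right, y down, z forward; pixel columns grow to the right and rows downward; lengths in m; the calibration is good to about 2 mm. A picture is of the moment at which its call begins. calibration takes no time and is no camera call.
- ticket.sign_off(): hands the job in; it is judged then, once.
Trained networks look in the newest picture that a camera, given by its name, has taken for a name from the list of things; names that differ only in an ending like _2 or _b are one class to them, and where a whole thing is asked for, a point or a joint stands for the part that bears it (a point fixed in the world has none). Each returns a list of dicts, best first, with "p" (0 to 1); they miss things now and then, are a little off and sometimes report something else, mostly with a low value. They report only what shows in the picture. A call takes as long as a camera call.
- finder.masks_of(name, camera): "mask" (480x640 bool, what is visible of it) and "xy" ([column, row] in pixels, amid what is visible of it).
- finder.tip_of(name, camera): "xy" ([column, row] in pixels: a listed point, or the origin of a listed thing).
The state is a dict: "time_s": time; "qpos": joint angles; "joint_velocities": joint speeds; "effort": joint torques, N m; "tool_pos": TCP position; "tool_rot": TCP orientation; "force": force on the tool from outside, world axes, zero at the start; "wrist_torque": the same for the moment, N m; "grip_width": finger opening in m; "grasp_force": force on a finger pad.
Only numpy, scipy, OpenCV 4.12 (cv2) and the standard library are available. Lean on these libraries where they do the work, as an engineer would, in place of code of your own. Each camera call takes 0.05 s, during which the arm holds its last target. There are 200 camera calls.

## Working session

There is one attempt and no reset: what is moved stays moved. The work goes in short steps, Python scripts to look and compute and a shell command to move; the robot and the scene stay as the last step left them, time stands still between calls to the robot, and variables do not carry over. Pictures are saved under pics/ and viewed, at most 10 in all, crops included, and the job is handed in when it is done.

```bash
ls; mkdir -p pics; python3 - <<'E'
from cell import get_obs,cams,finder
import cv2,numpy as np
ims=[]
for c in("scene","top"):
    im=cams.read_camera(c);cv2.imwrite(f"pics/{c}0.png",im[...,::-1])
    k=cams.calibration(c);E=np.array(k["extrinsics"]);print(c,k["fx"],k["cx"],k["cy"],"campos",(-E[:3,:3].T@E[:3,3]).round(3))
    for n in["press","fence_corner","left_pivot","right_pivot","board","picture","chest","left_grip","right_grip","glue_jar","roller","marker"]:
        r=finder.tip_of(n,c);print(n,[(np.round(d["xy"],1).tolist(),round(d["p"],2)) for d in r[:2]])
o=get_obs();print(o)
E
```

```text
pics
scene 618.0666678247301 322.99122413923766 250.5644400609563 campos [1.074 0.917 0.976]
press [([327.8, 187.8], 0.28)]
fence_corner [([348.9, 363.9], 0.81)]
left_pivot [([383.5, 355.0], 0.71)]
right_pivot [([347.3, 278.4], 0.69), ([399.3, 335.5], 0.54)]
board [([331.4, 187.8], 0.88)]
picture [([365.9, 323.6], 0.76)]
chest [([288.2, 201.8], 0.58)]
left_grip [([398.8, 333.9], 0.81)]
right_grip [([344.9, 235.7], 0.62), ([396.5, 335.2], 0.62)]
glue_jar [([397.3, 250.6], 0.56)]
roller [([238.5, 325.5], 0.97)]
marker [([512.3, 369.0], 0.94)]
top 620.8445265175914 325.9789619177451 235.13257951889483 campos [ 0.428 -0.023  1.793]
press []
fence_corner [([240.7, 211.3], 0.61)]
left_pivot [([221.6, 235.1], 0.79)]
right_pivot [([308.6, 246.3], 0.95)]
board [([431.2, 284.5], 0.69)]
picture [([264.4, 241.7], 0.93)]
chest [([443.3, 251.6], 0.6)]
left_grip [([321.9, 242.7], 0.74), ([206.3, 232.1], 0.65)]
right_grip [([318.1, 245.6], 0.53)]
glue_jar [([342.5, 311.8], 0.6)]
roller [([307.3, 155.5], 0.9)]
marker [([315.1, 244.0], 0.65), ([190.8, 317.7], 0.6)]
{'time_s': 1.3, 'qpos': array([-72.01613674,  18.39377111,  -4.0168325 ,  83.10773097,
         1.29344782,  78.54197093,  -3.26053525]), 'joint_velocities': array([ 0.06209337,  0.03360588,  0.01435674,  0.0628902 ,  0.08879366,
       -0.04313521, -0.02899495]), 'effort': array([-5.22492210e-04, -4.91105640e+01, -4.03621187e-01, -3.12773216e+01,
       -6.39357814e-02,  3.35197931e-02, -3.65149148e-06]), 'tool_pos': array([0.19196551, 0.6210188 , 0.18976408]), 'tool_rot': array([1.79998421e+02, 1.02441470e-03, 1.62824788e+02]), 'force': array([-0.04526526,  1.02341801,  0.13951055]), 'wrist_torque': array([-0.01613516, -0.0054566 , -0.000193  ]), 'grasp_force': 0.0, 'grip_width': 0.08718328343502199}
```

View pics/scene0.png

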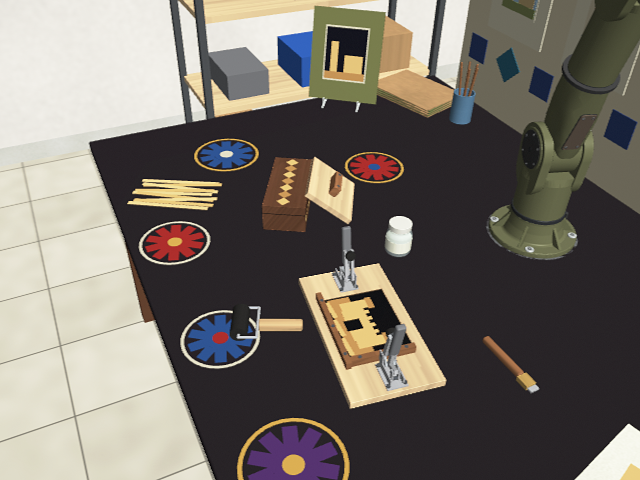

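View pics/top0.png

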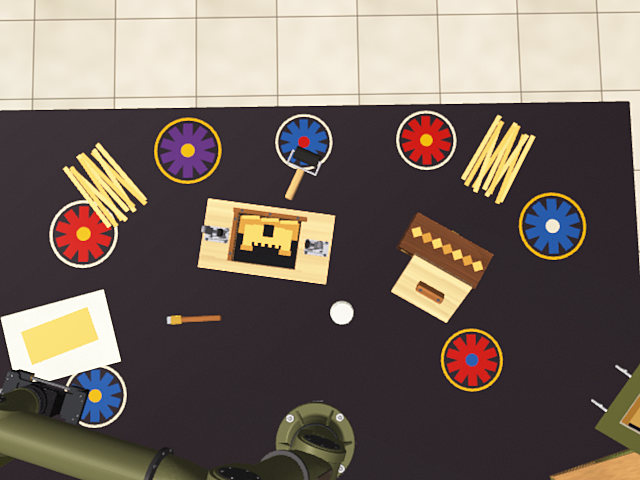

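The scene view shows the jig in the middle (bed corners about (300,279), (379,264), (446,380), (351,407)) and the board leaning on the chest at about (331,188). The jar is at (398,237), the roller at (240,322) and the marker at (512,365). In the top view the jig is at (267,241), the board at (430,288), the chest at (447,250) and the jar at (342,312).

```bash
cat > h.py <<'E'
from cell import get_obs,cams,finder
import cv2,numpy as np
from scipy.optimize import least_squares
from scipy.spatial.transform import Rotation as R
def proj(P,c):
    k=cams.calibration(c);E=np.array(k["extrinsics"]);q=np.atleast_2d(P)@E[:3,:3].T+E[:3,3]
    return np.c_[k["fx"]*q[:,0]/q[:,2]+k["cx"],k["fy"]*q[:,1]/q[:,2]+k["cy"]]
def unproj(uv,c,z):
    k=cams.calibration(c);E=np.array(k["extrinsics"]);d=E[:3,:3].T@np.array([(uv[0]-k["cx"])/k["fx"],(uv[1]-k["cy"])/k["fy"],1]);o=-E[:3,:3].T@E[:3,3]
    return o+d*(z-o[2])/d[2]
def fit(pts,obs,x0,tf):
    """pts dict cam->Nx3 local, obs dict cam->Nx2"""
    f=lambda p:np.concatenate([(proj(tf(p,pts[c]),c)-obs[c]).ravel() for c in pts])
    s=least_squares(f,x0,loss="soft_l1",f_scale=1.5);return s.x,f(s.x).reshape(-1,2)
def flat(p,P): return R.from_euler("z",p[2]).apply(P)+[p[0],p[1],0]
def lean(p,P): # origin = lower edge of underside middle on table, tilt 35 up toward +x
    return R.from_euler("z",p[2]).apply(R.from_euler("y",-35,degrees=True).apply(np.array(P)+[.07,0,0]))+[p[0],p[1],0]
E
python3 - <<'E'
from h import *
bed=np.array([[.1,.185,.018],[.1,-.185,.018],[-.1,-.185,.018],[-.1,.185,.018]])
g={"top":cv2.imread("pics/top0.png",0),"scene":cv2.imread("pics/scene0.png",0)}
sub=lambda c,p:cv2.cornerSubPix(g[c],np.float32(p).reshape(-1,1,2),(4,4),(-1,-1),(3,50,.01)).reshape(-1,2)
ob={"top":sub("top",[[207,198],[335,214],[326,284],[198,267]]),"scene":sub("scene",[[351,407],[300,279],[379,264],[446,380]])}
p,r=fit({"top":bed,"scene":bed},ob,[.45,.1,0],flat);print("press",p.round(4),np.degrees(p[2]),r.round(1).tolist())
print(cams.calibration("top")["extrinsics"])
for n,c,z in(("glue_jar","top",.085),):
    print(unproj((342,312),c,z))
np.save("press.npy",p)
# board: montage
a=cv2.resize(cv2.imread("pics/top0.png")[205:330,380:500],None,fx=4,fy=4,interpolation=2)[:500,:400]
b=cv2.resize(cv2.imread("pics/scene0.png")[135:235,260:360],None,fx=4,fy=4,interpolation=2)
m=np.zeros((500,800,3),np.uint8);m[:,:400]=a[:,:400];m[:400,400:]=b;cv2.imwrite("pics/m1.png",m)
E
```

```text
press [ 0.5707  0.1309 -0.1533] -8.780712973185633 [[-0.3, -0.5], [0.1, -0.7], [0.1, -0.7], [-0.0, -0.5], [0.4, -4.6], [0.0, -0.1], [0.5, -0.1], [0.5, 0.7]]
[[-0.017926   -0.99980491  0.00829423 -0.03040703]
 [-0.99611456  0.01714322 -0.08638224  0.58207866]
 [ 0.0862232  -0.00981049 -0.99622754  1.74929191]
 [ 0.          0.          0.          1.        ]]
[ 0.36469306 -0.08004255  0.085     ]
```

View pics/m1.png

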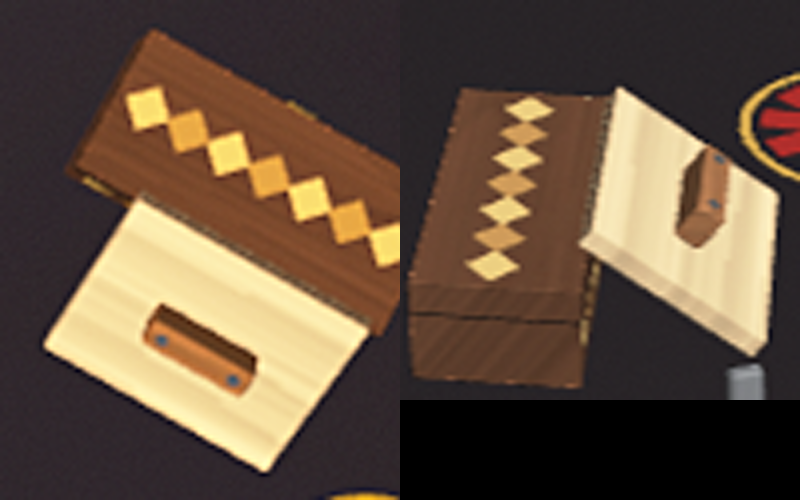

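The crop shows the board's top-face corners in the top view at about (414,254), (472,287), (447,323) and (391,291). The bar is across the middle at (430,292), and the slope faces the robot.

```bash
python3 - <<'E'
from h import *
T=np.array([[.07,.09,.015],[.07,-.09,.015],[-.07,-.09,.015],[-.07,.09,.015]])
ob={"top":np.array([[413.8,253.8],[472.5,287],[446.8,323],[391,291.5]]),"scene":np.array([[305,194.5],[314.3,157],[354.5,185],[352,219]])}
p,r=fit({"top":T,"scene":T},ob,[.3,-.3,-.5],lean);print("board",p.round(4),np.degrees(p[2]),r.round(1).tolist())
np.save("board.npy",p)
for n,q in(("underside centre",[0,0,0]),("bar mid base",[0,0,.015]),("bar mid",[0,0,.03]),("bar top centre",[0,0,.045]),("bar top +x edge",[.011,0,.045]),("bar top -x edge",[-.011,0,.045]),("bar low -x",[-.011,0,.015]),("bar low +x",[.011,0,.015]),("upper edge mid",[.07,0,0]),("barend +y",[0,.04,.045])):
    w=lean(p,[q])[0];print(n,w.round(4),"r",np.hypot(*w[:2]).round(3),[proj(w,c).round(1).tolist() for c in("top","scene")])
E
```

```text
board [ 0.3813 -0.3053 -0.5292] -30.320586133318344 [[0.4, 0.6], [-0.6, -0.4], [-0.7, -1.0], [-0.2, -0.6], [3.2, -2.5], [0.2, -0.9], [-0.4, -2.1], [-0.6, 1.1]]
underside centre [ 0.4308 -0.3343  0.0402] r 0.545 [[[431.2, 286.2]], [[329.1, 190.8]]]
bar mid base [ 0.4233 -0.3299  0.0524] r 0.537 [[[430.5, 288.8]], [[332.4, 187.2]]]
bar mid [ 0.4159 -0.3256  0.0647] r 0.528 [[[429.8, 291.5]], [[335.7, 183.6]]]
bar top centre [ 0.4085 -0.3212  0.077 ] r 0.52 [[[429.1, 294.3]], [[339.1, 179.9]]]
bar top +x edge [ 0.4163 -0.3258  0.0833] r 0.529 [[[431.0, 291.4]], [[335.8, 177.7]]]
bar top -x edge [ 0.4007 -0.3167  0.0707] r 0.511 [[[427.1, 297.1]], [[342.3, 182.1]]]
bar low -x [ 0.4156 -0.3254  0.0461] r 0.528 [[[428.5, 291.6]], [[335.7, 189.4]]]
bar low +x [ 0.4311 -0.3345  0.0587] r 0.546 [[[432.4, 286.0]], [[329.2, 185.1]]]
upper edge mid [ 0.4803 -0.3632  0.0803] r 0.602 [[[443.6, 267.9]], [[308.2, 177.0]]]
barend +y [ 0.4287 -0.2867  0.077 ] r 0.516 [[[416.3, 287.2]], [[338.2, 188.1]]]
```

```bash
python3 -m creep '.04 -.045 .01 0 .087;.04 -.045 .01 0 .087;.04 -.045 .01 0 .087;.04 -.045 .01 0 .087;.04 -.045 .01 0 .087;.04 -.045 .01 0 .087;.04 -.045 .01 0 .087;.04 -.045 .01 0 .087' 10; python3 -m creep '0 -.055 0 -3 .087;0 -.055 0 -3 .087;0 -.055 0 -3 .087;0 -.055 0 -3 .087;0 -.055 0 -1 .087;0 -.055 0 0 .087;0 -.055 0 0 .087;0 -.055 0 0 .087'
```

```text
time_s: 2.3
tool_pos: [0.5131, 0.2595, 0.2705]
tool_rot: [179.9, 0.0, 162.8]
force: [1.2, 0.7, -0.0]
grip_width: 0.0866
grasp_force: 0.0
time_s: 3.3
tool_pos: [0.5119, -0.1806, 0.2702]
tool_rot: [179.9, 0.1, 149.8]
force: [1.5, 0.7, -0.2]
grip_width: 0.0868
grasp_force: 0.0
```

```bash
python3 -m creep '-.024 -.036 -.04 0 .087;-.024 -.036 -.04 0 .087;-.024 -.036 -.04 0 .087;-.024 -.037 -.04 0 .087;0 0 -.008 0 .087;0 0 0 0 .087'; python3 - <<'E'
from h import *
o=get_obs();p=np.load("board.npy");print(o["tool_pos"].round(4),o["tool_rot"].round(2))
m=[]
for c,(x,y) in(("top",(370,230)),("scene",(270,115))):
    im=cams.read_camera(c)[y:y+125,x:x+100,::-1];cv2.imwrite(f"pics/{c}1.png",im);m.append(cv2.resize(im,None,fx=4,fy=4,interpolation=2))
cv2.imwrite("pics/m2.png",np.hstack(m))
E
```

```text
time_s: 4.05
tool_pos: [0.4161, -0.3234, 0.1015]
tool_rot: [180.0, -0.0, 149.8]
force: [0.6, -0.3, 0.1]
grip_width: 0.0871
grasp_force: 0.0
[ 0.4161 -0.3234  0.1015] [ 1.7998e+02 -4.0000e-02  1.4982e+02]
```

View pics/m2.png

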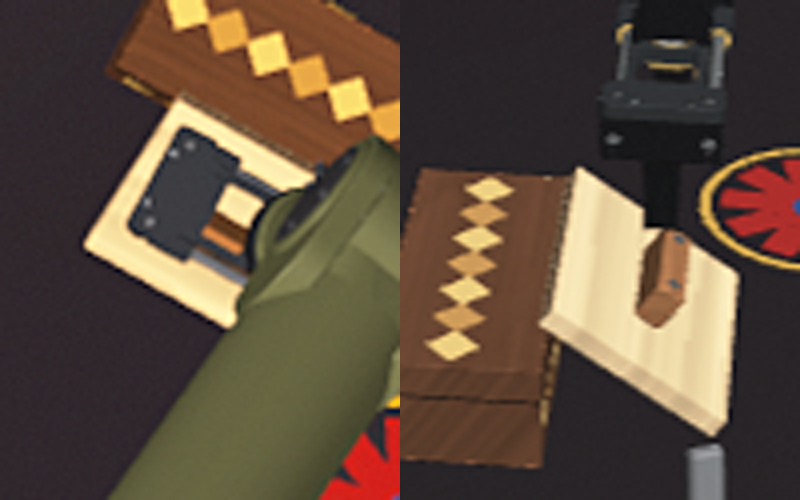

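The fingers straddle the bar along its length and the pads line up with it, so I lower.

```bash
python3 -m creep '0 -.002 -.012 0 .087;0 0 -.012 0 .087;0 0 -.01 0 .087;0 0 -.005 0 .087;0 0 -.005 0 .087;0 0 0 0 .087' 10
```

```text
time_s: 4.9
tool_pos: [0.4158, -0.3259, 0.0575]
tool_rot: [-180.0, -0.0, 149.8]
force: [-0.5, 0.0, 0.0]
grip_width: 0.0868
grasp_force: 0.0
```

```bash
python3 -m creep '0 0 0 0 .07;0 0 0 0 .07;0 0 0 0 .07;0 0 0 0 .07' 15;  python3 -m creep '0 0 .005 0 .07;-.006 .003 .01 0 .07;-.008 .005 .01 0 .07;0 0 0 0 .07'
```

```text
time_s: 5.4
tool_pos: [0.4161, -0.326, 0.0579]
tool_rot: [180.0, 0.0, 149.8]
force: [-0.1, 0.0, -0.9]
grip_width: 0.0699
grasp_force: 0.0
time_s: 5.9
tool_pos: [0.4022, -0.3181, 0.084]
tool_rot: [179.9, 0.1, 149.8]
force: [0.6, 0.1, -0.0]
grip_width: 0.0704
grasp_force: 0.0
```

```bash
python3 - <<'E'
from h import *
m=[]
for c,(x,y) in(("top",(370,230)),("scene",(270,115))):
    im=cams.read_camera(c)[y:y+125,x:x+100,::-1];m.append(cv2.resize(im,None,fx=4,fy=4,interpolation=2))
cv2.imwrite("pics/m3.png",np.hstack(m))
E
```

```text
(no output)
```

View pics/m3.png

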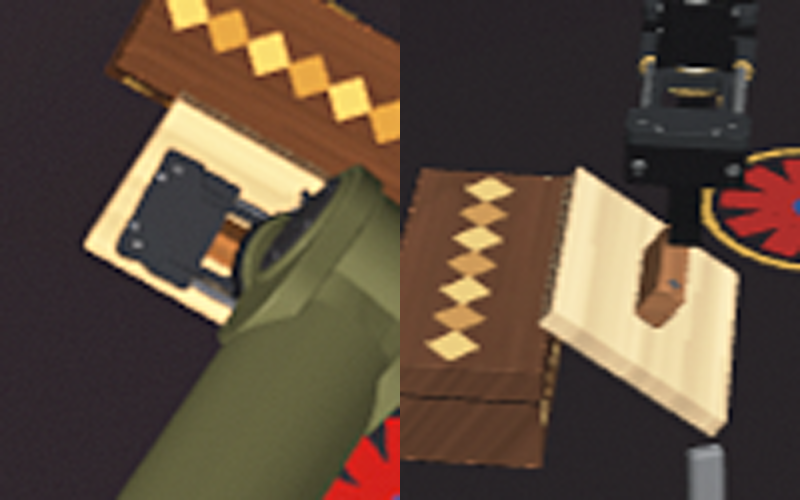

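```bash
python3 - <<'E'
from h import *
o=get_obs();t=o["tool_pos"];print(t,o["grip_width"],o["tool_rot"])
Rt=R.from_euler("xyz",o["tool_rot"],degrees=True)
for n,q in(("tcp",[0,0,0]),("+y35",[0,.035,0]),("-y35",[0,-.035,0]),("+y35 up70",[0,.035,-.07]),("-y35up70",[0,-.035,-.07])):
    w=t+Rt.apply(q);print(n,w.round(3),[(((proj(w,c)[0]-a)*4)+[k,0]).round() for c,a,k in(("top",(370,230),0),("scene",(270,115),400))])
E
```

```text
[ 0.40227476 -0.31792197  0.083109  ] 0.06969453720070637 [1.79957420e+02 5.62166494e-02 1.49834997e+02]
tcp [ 0.402 -0.318  0.083] [array([233., 266.]), array([687., 252.])]
+y35 [ 0.42  -0.288  0.083] [array([188., 241.]), array([684., 281.])]
-y35 [ 0.385 -0.348  0.083] [array([278., 291.]), array([690., 225.])]
+y35 up70 [ 0.42  -0.288  0.153] [array([205., 242.]), array([689., 189.])]
-y35up70 [ 0.385 -0.348  0.153] [array([298., 294.]), array([694., 134.])]
```

The scene view shows the fingertip at crop (685,242), but I expected (684,281) from the reported pose. The fingers look about 30 mm higher than reported, which would explain closing above the bar. I'll reopen, return over the bar and feel downwards.

```bash
python3 -m creep '0 0 .004 0 .087;0 0 0 0 .087;.014 -.008 0 0 .087;0 0 -.02 0 .087;0 0 -.011 0 .087;0 0 0 0 .087'; python3 -m creep '0 0 -.003 0 .087;0 0 -.003 0 .087;0 0 0 0 .087'; python3 - <<'E'
from h import *
m=[]
for c,(x,y) in(("top",(370,230)),("scene",(270,115))):
    im=cams.read_camera(c)[y:y+125,x:x+100,::-1];m.append(cv2.resize(im,None,fx=4,fy=4,interpolation=2))
cv2.imwrite("pics/m4.png",np.hstack(m))
E
```

```text
time_s: 6.75
tool_pos: [0.415, -0.3256, 0.0548]
tool_rot: [-180.0, -0.1, 149.8]
force: [-0.6, -0.5, 0.2]
grip_width: 0.0871
grasp_force: 0.0
time_s: 7.12
tool_pos: [0.416, -0.3259, 0.0498]
tool_rot: [180.0, 0.0, 149.8]
force: [-0.5, 1.1, -0.7]
grip_width: 0.087
grasp_force: 0.0
```

View pics/m4.png

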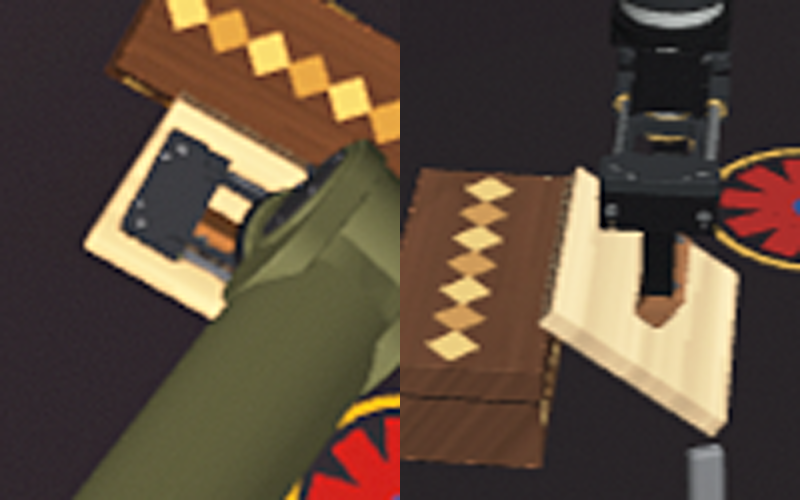

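```bash
python3 -m creep '0 0 -.004 0 .087;0 0 -.004 0 .087;0 0 0 0 .087'; python3 -m creep '0 0 -.004 0 .087;0 0 -.004 0 .087;0 0 0 0 .087'
```

```text
time_s: 7.6
tool_pos: [0.4156, -0.3258, 0.0413]
tool_rot: [-180.0, -0.1, 149.8]
force: [-0.2, 0.8, -0.2]
grip_width: 0.0876
grasp_force: 0.0
time_s: 7.98
tool_pos: [0.4157, -0.3258, 0.0334]
tool_rot: [-180.0, -0.0, 149.8]
force: [-0.5, -0.4, 0.2]
grip_width: 0.0872
grasp_force: 0.0
```

```bash
python3 -m creep '0 0 -.003 0 .087;0 0 0 0 .087'; python3 -m creep '0 0 -.002 0 .087;0 0 0 0 .087'; python3 - <<'E'
from h import *
m=[]
for c,(x,y) in(("top",(370,230)),("scene",(270,115))):
    im=cams.read_camera(c)[y:y+125,x:x+100,::-1];m.append(cv2.resize(im,None,fx=4,fy=4,interpolation=2))
cv2.imwrite("pics/m5.png",np.hstack(m))
E
```

```text
time_s: 8.22
tool_pos: [0.4159, -0.3259, 0.0306]
tool_rot: [180.0, -0.0, 149.8]
force: [0.5, 0.5, -0.7]
grip_width: 0.087
grasp_force: 0.0
time_s: 8.48
tool_pos: [0.4159, -0.3259, 0.0286]
tool_rot: [180.0, -0.0, 149.8]
force: [0.1, -0.3, -0.5]
grip_width: 0.0871
grasp_force: 0.0
```

View pics/m5.png

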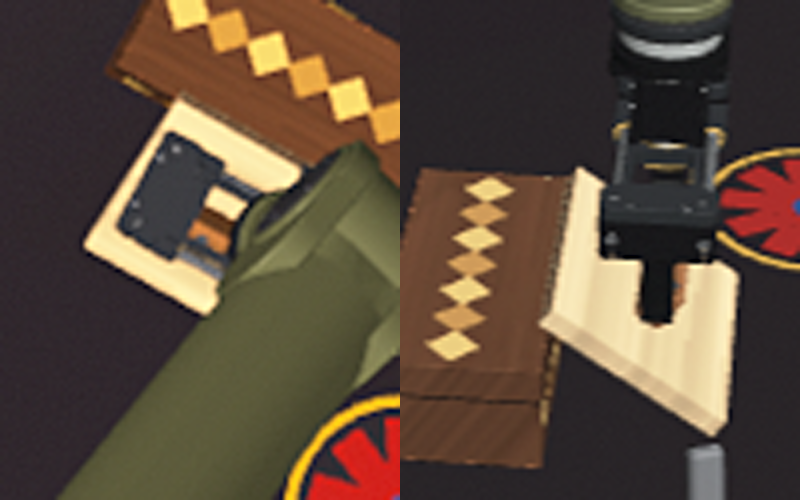

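The near fingertip is now at crop (655,323), level with the foot of the bar's end, and covers the end face. I can grip.

```bash
python3 -m creep '0 0 0 0 .07;0 0 0 0 .07;0 0 0 0 .07;0 0 0 0 .07' 15
```

```text
time_s: 9.07
tool_pos: [0.416, -0.326, 0.0288]
tool_rot: [180.0, 0.0, 149.8]
force: [-0.3, -0.7, 0.5]
grip_width: 0.08
grasp_force: 15.0
```

```bash
python3 -m creep '0 0 .005 0 .07;0 0 .008 0 .07;-.008 .005 .008 0 .07;-.013 .007 .004 0 .07;-.013 .007 0 0 .07;-.013 .008 0 0 .07;-.008 .004 0 0 .07;0 0 0 0 .07'; python3 - <<'E'
from h import *
m=[]
for c,(x,y) in(("top",(370,230)),("scene",(270,115))):
    im=cams.read_camera(c)[y:y+125,x:x+100,::-1];m.append(cv2.resize(im,None,fx=4,fy=4,interpolation=2))
cv2.imwrite("pics/m6.png",np.hstack(m))
E
```

```text
time_s: 10.07
tool_pos: [0.3607, -0.2946, 0.054]
tool_rot: [179.9, 0.0, 149.8]
force: [0.2, 0.5, -2.6]
grip_width: 0.0797
grasp_force: 15.0
```

View pics/m6.png

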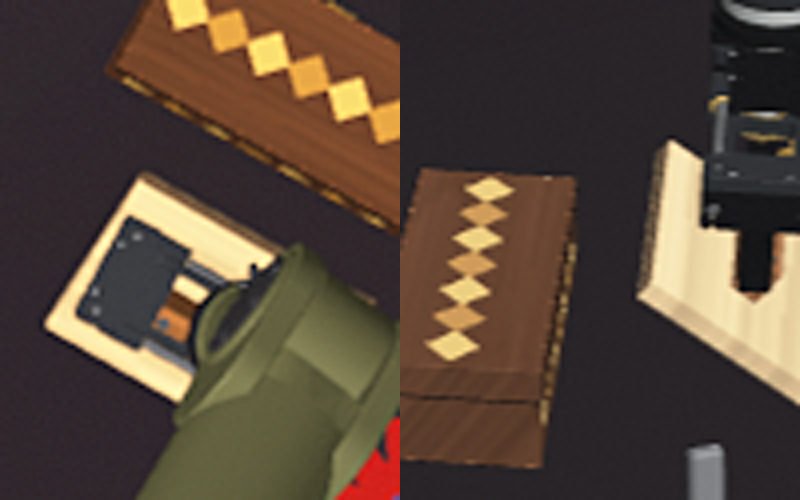

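The board hangs in the grip, still tilted and clear of the chest. I set its lower edge down and roll it flat.

```bash
python3 -m creep '0 0 -.008 0 .07;0 0 -.008 0 .07;0 0 -.007 0 .07;0 0 -.003 0 .07;.005 -.003 -.004 0 .07;.004 -.002 -.004 0 .07;0 0 0 0 .07'; python3 -m creep '.004 -.002 -.005 0 .07;.004 -.002 -.005 0 .07;.002 -.001 -.0045 0 .07;.002 -.001 -.0045 0 .07;0 0 0 0 .07'
```

```text
time_s: 11.05
tool_pos: [0.3706, -0.3005, 0.0198]
tool_rot: [-180.0, 0.0, 149.8]
force: [-0.0, -1.5, -1.2]
grip_width: 0.0801
grasp_force: 15.0
time_s: 11.68
tool_pos: [0.3814, -0.3053, 0.0]
tool_rot: [180.0, -0.1, 149.8]
force: [1.5, 0.4, -2.8]
grip_width: 0.0794
grasp_force: 15.0
```

```bash
python3 -m creep '.002 -.001 -.004 0 .07;0 0 0 0 .07'; python3 -m creep '.002 -.001 -.004 0 .07;0 0 -.002 0 .07;0 0 0 0 .07'; python3 - <<'E'
from h import *
m=[]
for c,(x,y) in(("top",(340,240)),("scene",(300,115))):
    im=cams.read_camera(c)[y:y+125,x:x+100,::-1];m.append(cv2.resize(im,None,fx=4,fy=4,interpolation=2))
cv2.imwrite("pics/m7.png",np.hstack(m))
E
```

```text
time_s: 11.92
tool_pos: [0.3832, -0.3064, -0.0039]
tool_rot: [180.0, -0.1, 149.8]
force: [0.2, -0.3, -2.2]
grip_width: 0.0799
grasp_force: 15.0
time_s: 12.3
tool_pos: [0.3857, -0.3077, -0.008]
tool_rot: [179.9, -0.1, 149.8]
force: [-4.9, 4.2, 14.9]
grip_width: 0.0799
grasp_force: 15.0
```

View pics/m7.png

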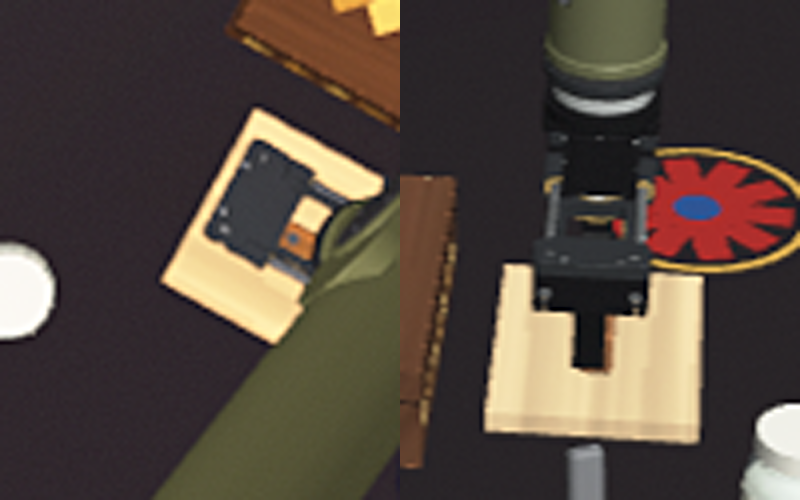

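The board lies flat on the table, bar up. I release, turn 90° and regrip across the bar.

```bash
python3 -m creep '0 0 .002 0 .07;0 0 0 0 .087;0 0 0 0 .087;0 0 .01 0 .087;0 0 .02 0 .087;0 0 .02 -5 .087;0 0 0 -10 .087;0 0 0 -10 .087'; python3 -m creep '0 0 0 -10 .087;0 0 0 -10 .087;0 0 0 -10 .087;0 0 0 -10 .087;0 0 0 -10 .087;0 0 0 -10 .087;0 0 0 -5 .087;0 0 0 0 .087'; python3 - <<'E'
from h import *
for c in("top","scene"):
    cv2.imwrite(f"pics/{c}8.png",cams.read_camera(c)[...,::-1])
    r=finder.tip_of("board",c);print(c,[(np.round(d["xy"],1),round(d["p"],2),unproj(d["xy"],c,0).round(4)) for d in r[:2]])
E
```

```text
time_s: 13.4
tool_pos: [0.3866, -0.3083, 0.0438]
tool_rot: [179.9, 0.1, 124.5]
force: [0.3, -0.3, 0.2]
grip_width: 0.0868
grasp_force: 0.0
time_s: 14.4
tool_pos: [0.3863, -0.3081, 0.0433]
tool_rot: [180.0, -0.0, 59.9]
force: [0.5, -0.2, 0.4]
grip_width: 0.0871
grasp_force: 0.0
top [(array([419.8, 305.5]), 0.73, array([ 0.376 , -0.3069,  0.    ])), (array([222., 239.]), 0.53, array([0.5776, 0.2602, 0.    ]))]
scene [(array([347., 204.]), 0.82, array([ 0.387 , -0.3092,  0.    ]))]
```

```bash
python3 -m creep '0 0 -.02 0 .087;0 0 -.015 0 .087;0 0 -.008 0 .06;0 0 -.004 0 .04;0 0 0 0 .015;0 0 0 0 .015;0 0 0 0 .015;0 0 0 0 .015' 30;  python3 -m creep '0 0 0 0 .015;0 0 0 0 .015;0 0 0 0 .015'
```

```text
time_s: 15.6
tool_pos: [0.3862, -0.308, -0.004]
tool_rot: [180.0, -0.0, 59.8]
force: [-0.2, 0.4, 0.4]
grip_width: 0.035
grasp_force: 0.0
time_s: 15.98
tool_pos: [0.3856, -0.3077, -0.0045]
tool_rot: [-180.0, -0.0, 59.8]
force: [-1.3, 0.9, -0.9]
grip_width: 0.0216
grasp_force: 30.0
```

```bash
python3 -m creep '0 0 .01 0 .015;0 0 .03 0 .015;0 0 .045 0 .015;0 0 .045 0 .015;0 0 .045 0 .015;0 0 .035 0 .015;.005 .01 .01 0 .015;.01 .022 0 2 .015'; python3 -m creep '.017 .043 0 2 .015;.018 .044 0 3 .015;.018 .044 0 3 .015;.018 .044 0 3 .015;.018 .044 0 3 .015;.018 .044 0 3 .015;.018 .044 0 2.4 .015;.018 .044 0 0 .015';  python3 -m creep '.012 .03 0 0 .015;.006 .018 0 0 .015;0 .004 0 0 .015;0 0 0 0 .015'
```

```text
time_s: 16.98
tool_pos: [0.4014, -0.2754, 0.2155]
tool_rot: [180.0, -0.0, 61.8]
force: [0.4, -0.2, -4.1]
grip_width: 0.0217
grasp_force: 30.0
time_s: 17.98
tool_pos: [0.5426, 0.0787, 0.2128]
tool_rot: [-179.8, 0.1, 81.4]
force: [0.5, -0.6, -3.6]
grip_width: 0.022
grasp_force: 30.0
time_s: 18.48
tool_pos: [0.5614, 0.1259, 0.2153]
tool_rot: [-179.9, 0.1, 81.2]
force: [0.4, 0.1, -3.1]
grip_width: 0.0218
grasp_force: 30.0
```

```bash
python3 - <<'E'
from h import *
o=get_obs();t=o["tool_pos"];z=t[2]+.0045
pr=np.load("press.npy");Rj=R.from_euler("z",pr[2])
j=lambda w:Rj.inv().apply(w-[pr[0],pr[1],0])
print("tcp jig",j(t).round(4))
for c in("top","scene"):
    cv2.imwrite(f"pics/{c}9.png",cams.read_camera(c)[...,::-1])
    r=finder.tip_of("board",c);print(c,[(np.round(d["xy"],1),round(d["p"],2),j(unproj(d["xy"],c,z)).round(4)) for d in r[:2]],"pred",proj(t*[1,1,0]+[0,0,z],c).round(1))
    m=finder.masks_of("board",c)
    if m:
        q=cv2.approxPolyDP(cv2.convexHull(np.argwhere(m[0]["mask"])[:,::-1].astype(np.int32)),3,True)[:,0];print(q.tolist())
    B=[[a*.07,b*.09,h] for h in(0,.015) for a,b in((1,1),(1,-1),(-1,-1),(-1,1))]
    print("pred corners",proj(Rj.apply(B)+[t[0],t[1],z],c).round(0).tolist())
E
```

```text
tcp jig [-0.0084 -0.0064  0.2153]
top [(array([260.7, 238.5]), 0.95, array([-0.0111, -0.0054,  0.2198])), (array([204.4, 230.2]), 0.49, array([-0.0096,  0.1393,  0.2198]))] pred [[261.2 237.5]]
[[299, 216], [290, 269], [221, 259], [275, 212]]
pred corners [[230.0, 206.0], [300.0, 215.0], [292.0, 270.0], [222.0, 260.0], [229.0, 205.0], [300.0, 214.0], [292.0, 269.0], [221.0, 260.0]]
scene [(array([374.3, 248.3]), 0.81, array([-0.0065, -0.0091,  0.2198])), (array([349. , 364.6]), 0.44, array([0.1359, 0.2547, 0.2198]))] pred [[375.7 249. ]]
[[426, 270], [356, 285], [326, 224], [379, 214], [394, 217]]
pred corners [[357.0, 286.0], [328.0, 228.0], [392.0, 217.0], [428.0, 272.0], [358.0, 279.0], [328.0, 222.0], [392.0, 211.0], [429.0, 266.0]]
```

```bash
python3 -m creep '0 0 -.02 0 .015;0 0 -.04 0 .015;0 0 -.04 0 .015;0 0 -.04 0 .015;0 0 -.025 0 .015;0 0 -.01 0 .015;0 0 0 0 .015'; python3 -m creep '0 0 -.007 0 .015;0 0 -.005 0 .015;0 0 -.004 0 .015;0 0 0 0 .015'
```

```text
time_s: 19.65
tool_pos: [0.562, 0.1269, 0.0409]
tool_rot: [-180.0, 0.0, 81.2]
force: [0.8, 0.2, -3.1]
grip_width: 0.0215
grasp_force: 30.0
time_s: 20.15
tool_pos: [0.5617, 0.127, 0.0245]
tool_rot: [-180.0, 0.0, 81.2]
force: [-0.7, 0.3, -3.6]
grip_width: 0.0216
grasp_force: 30.0
```

```bash
python3 -m creep '0 0 -.002 0 .015;.003 -.0005 0 0 .015;.003 -.0005 0 0 .015;0 0 0 0 .015'; python3 -m creep '.001 -.00015 0 0 .015;.001 -.00015 0 0 .015;0 0 0 0 .015'; python3 -m creep '.001 -.00015 0 0 .015;0 0 0 0 .015'
```

```text
time_s: 20.65
tool_pos: [0.568, 0.126, 0.0228]
tool_rot: [-180.0, 0.0, 81.2]
force: [-0.8, 0.2, -2.6]
grip_width: 0.0215
grasp_force: 30.0
time_s: 21.02
tool_pos: [0.5679, 0.1261, 0.0224]
tool_rot: [-179.8, 0.0, 81.2]
force: [-6.6, -0.0, 0.3]
grip_width: 0.0221
grasp_force: 30.0
time_s: 21.28
tool_pos: [0.5679, 0.1261, 0.0222]
tool_rot: [-179.7, 0.0, 81.3]
force: [-8.0, 1.8, 2.1]
grip_width: 0.0214
grasp_force: 30.0
```

```bash
python3 -m creep '-.001 0 0 0 .015;.0003 .002 0 0 .015;.00015 .001 0 0 .015;0 0 0 0 .015'; python3 -m creep '.00015 .001 0 0 .015;0 0 0 0 .015'; python3 -m creep '.00015 .001 0 0 .015;0 0 0 0 .015'
```

```text
time_s: 21.78
tool_pos: [0.5682, 0.1273, 0.0218]
tool_rot: [-179.8, 0.2, 81.2]
force: [-5.2, -1.9, -2.6]
grip_width: 0.0217
grasp_force: 30.0
time_s: 22.02
tool_pos: [0.5684, 0.1282, 0.0217]
tool_rot: [-179.8, 0.2, 81.2]
force: [-5.2, -1.9, -2.6]
grip_width: 0.0219
grasp_force: 30.0
time_s: 22.28
tool_pos: [0.5685, 0.1291, 0.0217]
tool_rot: [-179.8, 0.2, 81.2]
force: [-5.3, -2.3, -3.5]
grip_width: 0.0219
grasp_force: 30.0
```

```bash
python3 -m creep '.00015 .001 0 0 .015;0 0 0 0 .015'; python3 -m creep '.00015 .001 0 0 .015;0 0 0 0 .015'; python3 -m creep '.00015 .001 0 0 .015;0 0 0 0 .015'
```

```text
time_s: 22.52
tool_pos: [0.5687, 0.1301, 0.0217]
tool_rot: [-179.8, 0.2, 81.2]
force: [-4.7, -2.6, -2.4]
grip_width: 0.0217
grasp_force: 30.0
time_s: 22.78
tool_pos: [0.5687, 0.1301, 0.0217]
tool_rot: [-179.7, 0.2, 81.2]
force: [-5.5, -3.1, -2.0]
grip_width: 0.0217
grasp_force: 30.0
time_s: 23.02
tool_pos: [0.5687, 0.1301, 0.0216]
tool_rot: [-179.7, 0.3, 81.2]
force: [-6.0, -4.7, -1.8]
grip_width: 0.022
grasp_force: 30.0
```

```bash
python3 -m creep '0 0 -.0015 0 .015;0 0 0 0 .015'; python3 -m creep '0 0 -.0015 0 .015;0 0 0 0 .015'; python3 -m creep '0 0 -.001 0 .015;0 0 0 0 .015'
```

```text
time_s: 23.28
tool_pos: [0.5686, 0.13, 0.0207]
tool_rot: [-179.7, 0.3, 81.1]
force: [-7.7, -6.3, 3.0]
grip_width: 0.0217
grasp_force: 30.0
time_s: 23.52
tool_pos: [0.5685, 0.1299, 0.0196]
tool_rot: [-179.7, 0.3, 81.1]
force: [-10.1, -6.7, 5.0]
grip_width: 0.0215
grasp_force: 30.0
time_s: 23.78
tool_pos: [0.5685, 0.13, 0.0195]
tool_rot: [-179.7, 0.3, 81.1]
force: [-11.9, -6.9, 10.8]
grip_width: 0.0214
grasp_force: 30.0
```

```bash
python3 -m creep '0 0 .0015 0 .015;0 0 0 0 .035;0 0 0 0 .06;0 0 0 0 .06'; python3 -m creep '0 0 .02 0 .06;0 0 .05 0 .06;0 0 .06 0 .06;0 0 .06 0 .06;0 0 0 0 .06'; python3 - <<'E'
from h import *
o=get_obs();pr=np.load("press.npy");Rj=R.from_euler("z",pr[2]);j=lambda w:Rj.inv().apply(w-[pr[0],pr[1],0])
B=np.array([[a*.07,b*.09,.039] for a,b in((1,1),(1,-1),(-1,-1),(-1,1))])
for c in("top","scene"):
    cv2.imwrite(f"pics/{c}10.png",cams.read_camera(c)[...,::-1])
    for n,z in(("board",.024),("fence_corner",.018)):
        r=finder.tip_of(n,c);print(c,n,[(np.round(d["xy"],1),round(d["p"],2),j(unproj(d["xy"],c,z)).round(4)) for d in r[:2]])
    m=finder.masks_of("board",c)
    if m:
        q=cv2.approxPolyDP(cv2.convexHull(np.argwhere(m[0]["mask"])[:,::-1].astype(np.int32)),3,True)[:,0];print(q.tolist())
    print("pred top corners",proj(Rj.apply(B)+[pr[0],pr[1],0],c).round(0).tolist())
a=[cv2.resize(cv2.imread(f"pics/{c}10.png")[y:y+150,x:x+100],None,fx=4,fy=4,interpolation=2) for c,x,y in(("top",220,180),("scene",310,240))]
cv2.imwrite("pics/m10.png",np.hstack(a))
E
```

```text
time_s: 24.28
tool_pos: [0.5725, 0.1341, 0.0211]
tool_rot: [179.9, -0.1, 81.2]
force: [0.8, -0.1, 0.2]
grip_width: 0.044
grasp_force: 0.0
time_s: 24.9
tool_pos: [0.5752, 0.134, 0.2178]
tool_rot: [179.4, -0.4, 81.2]
force: [-0.7, 0.0, 0.4]
grip_width: 0.06
grasp_force: 0.0
top board [(array([266.5, 239.3]), 0.96, array([ 0.002 , -0.0012,  0.024 ])), (array([305.1, 242.7]), 0.4, array([ 0.0073, -0.1117,  0.024 ]))]
top fence_corner [(array([445.2, 251.3]), 0.6, array([ 0.0377, -0.513 ,  0.018 ]))]
[[298, 220], [293, 267], [270, 266], [266, 242], [269, 218]]
pred top corners [[238.0, 211.0], [300.0, 219.0], [294.0, 268.0], [230.0, 260.0]]
scene board [(array([368.6, 322.6]), 0.58, array([-0.0046,  0.0013,  0.024 ]))]
scene fence_corner [(array([347.7, 362.8]), 0.73, array([0.0724, 0.0896, 0.018 ])), (array([348.5, 277.8]), 0.5, array([-0.0121, -0.1531,  0.018 ]))]
[[412, 341], [350, 355], [324, 296], [381, 285]]
pred top corners [[349.0, 356.0], [323.0, 296.0], [382.0, 284.0], [414.0, 341.0]]
```

The mask corners match the predicted home pose within a pixel. Next I find the true fingertip height by touching the bar top (69 mm above the table) with closed fingers.

```bash
python3 -m creep '-.004 -.004 -.04 0 0;0 0 -.04 0 0;0 0 -.03 0 0;0 0 -.02 0 0;0 0 -.01 0 0;0 0 -.004 0 0;0 0 0 0 0' ; for i in 1 2 3; do true; done; python3 -m creep '0 0 -.004 0 0;0 0 -.004 0 0;0 0 0 0 0'
```

```text
time_s: 26.18
tool_pos: [0.5678, 0.1297, 0.0669]
tool_rot: [179.9, -0.0, 81.2]
force: [0.4, 0.2, 0.3]
grip_width: 0.0024
grasp_force: 0.0
time_s: 26.55
tool_pos: [0.5669, 0.1295, 0.058]
tool_rot: [-180.0, 0.0, 81.2]
force: [0.6, -0.4, -0.1]
grip_width: 0.0005
grasp_force: 0.0
```

```bash
python3 -c "
from cell import get_obs;o=get_obs();print(o['tool_pos'],o['force'],o['grip_width'])"
```

```text
[0.56692528 0.12954702 0.05803161] [ 0.58974974 -0.38870541 -0.07472439] 0.00048164258060766953
```

```bash
python3 -m creep '0 0 -.005 0 0;0 0 -.005 0 0;0 0 0 0 0'; python3 -m creep '0 0 -.003 0 0;0 0 0 0 0'; python3 -m creep '0 0 -.003 0 0;0 0 0 0 0'
```

```text
time_s: 26.92
tool_pos: [0.5667, 0.1294, 0.0476]
tool_rot: [-179.9, 0.0, 81.2]
force: [0.1, 0.9, -0.1]
grip_width: 0.0005
grasp_force: 0.0
time_s: 27.18
tool_pos: [0.567, 0.1296, 0.0451]
tool_rot: [-180.0, 0.0, 81.2]
force: [0.3, -0.5, -0.7]
grip_width: 0.0002
grasp_force: 0.0
time_s: 27.42
tool_pos: [0.567, 0.1295, 0.042]
tool_rot: [-180.0, 0.0, 81.2]
force: [-0.6, 0.2, 0.8]
grip_width: 0.0003
grasp_force: 0.0
```

```bash
python3 -m creep '0 0 -.002 0 0;0 0 0 0 0'; python3 -m creep '0 0 -.002 0 0;0 0 0 0 0'
```

```text
time_s: 27.68
tool_pos: [0.5671, 0.1295, 0.0401]
tool_rot: [-180.0, 0.0, 81.2]
force: [-0.0, -0.6, 0.3]
grip_width: 0.0007
grasp_force: 0.0
time_s: 27.92
tool_pos: [0.5671, 0.1296, 0.0381]
tool_rot: [-180.0, 0.0, 81.2]
force: [-0.4, -0.3, 0.0]
grip_width: 0.0004
grasp_force: 0.0
```

```bash
python3 -m creep '0 0 -.002 0 0;0 0 0 0 0'; python3 -m creep '0 0 -.002 0 0;0 0 0 0 0'; python3 - <<'E'
from h import *
o=get_obs();t=o["tool_pos"]
im=cams.read_camera("scene")[...,::-1];cv2.imwrite("pics/scene11.png",im)
for h in(0,.02,.028,.035,.04): print(h,proj(t+[0,0,h],"scene").round(1),proj(t+[.003,.015,h],"scene").round(1))
g=cv2.cvtColor(im,cv2.COLOR_BGR2GRAY);u=int(proj(t+[0,0,.03],"scene")[0][0])
for v in range(285,345,2): print(v,g[v,u-14:u+16:2].tolist())
E
```

```text
time_s: 28.18
tool_pos: [0.5674, 0.1296, 0.0367]
tool_rot: [180.0, -0.0, 81.2]
force: [-1.4, -1.1, 3.0]
grip_width: 0.0007
grasp_force: 1.7
time_s: 28.42
tool_pos: [0.5674, 0.1297, 0.0366]
tool_rot: [-180.0, -0.1, 81.2]
force: [-6.6, -0.5, 15.9]
grip_width: 0.0006
grasp_force: 8.0
0 [[367.8 317.6]] [[370.  322.6]]
0.02 [[368.5 310.9]] [[370.7 315.9]]
0.028 [[368.7 308.2]] [[370.9 313.2]]
0.035 [[368.9 305.8]] [[371.2 310.8]]
0.04 [[369.1 304.1]] [[371.3 309.1]]
285 [125, 55, 18, 46, 49, 50, 51, 52, 51, 51, 47, 116, 96, 70, 65]
287 [147, 80, 38, 103, 46, 56, 72, 90, 77, 60, 46, 111, 89, 106, 47]
289 [109, 110, 127, 200, 31, 49, 48, 47, 48, 47, 49, 22, 54, 50, 47]
291 [115, 105, 96, 84, 57, 48, 49, 48, 49, 47, 47, 23, 49, 28, 119]
293 [227, 212, 204, 94, 39, 49, 49, 49, 48, 47, 29, 17, 169, 220, 230]
295 [223, 220, 206, 146, 41, 28, 26, 26, 40, 47, 21, 15, 210, 212, 222]
297 [224, 193, 114, 125, 86, 9, 27, 26, 42, 46, 20, 114, 203, 207, 217]
299 [220, 183, 82, 130, 66, 8, 24, 34, 34, 46, 14, 162, 199, 202, 211]
301 [214, 185, 50, 125, 98, 10, 21, 35, 41, 40, 47, 222, 202, 201, 208]
303
[... 916 characters left out ...]
, 213, 220, 219, 186, 61, 116, 112, 108, 108, 184, 209, 211]
329 [206, 209, 212, 214, 216, 221, 221, 102, 105, 106, 114, 132, 214, 212, 209]
331 [205, 208, 211, 213, 214, 221, 219, 219, 231, 219, 206, 201, 209, 214, 209]
333 [204, 207, 209, 213, 214, 217, 221, 217, 219, 224, 209, 202, 204, 211, 212]
335 [202, 205, 208, 212, 213, 215, 221, 219, 217, 225, 216, 205, 201, 209, 215]
337 [203, 204, 207, 210, 213, 215, 217, 221, 218, 219, 224, 209, 203, 204, 212]
339 [209, 203, 205, 209, 211, 214, 216, 221, 220, 217, 225, 217, 205, 202, 210]
341 [218, 202, 204, 206, 209, 213, 215, 218, 221, 219, 220, 225, 210, 203, 205]
343 [222, 207, 203, 204, 209, 212, 214, 216, 221, 221, 218, 226, 216, 206, 203]
```

Contact at reported 36.6 mm against a true 69 mm, so the true tip height is reported + 32 mm. Next is the left clamp.

```bash
python3 -m creep '0 0 .03 0 0;0 0 .06 0 0;0 0 .06 0 0;.007 .042 0 0 0;.007 .042 0 0 0;.007 .04 0 0 0;0 0 0 0 0;0 0 0 0 0'; python3 -m creep '0 0 -.025 0 0;0 0 -.025 0 0;0 0 -.015 0 0;0 0 -.01 0 0;0 0 0 0 0;0 0 0 0 0'
```

```text
time_s: 29.48
tool_pos: [0.5882, 0.2527, 0.1838]
tool_rot: [-180.0, 0.1, 81.2]
force: [-0.2, 0.2, -1.2]
grip_width: -0.0001
grasp_force: 0.0
time_s: 30.22
tool_pos: [0.5888, 0.2537, 0.1102]
tool_rot: [179.9, -0.1, 81.2]
force: [-0.1, -0.6, 0.5]
grip_width: 0.0004
grasp_force: 0.0
```

```bash
python3 -m creep '.0019 .012 -.001 0 0;.0019 .012 0 0 0;.0019 .012 -.001 0 0;.0019 .012 -.001 0 0;0 0 0 0 0'; python3 -m creep '.0017 .011 -.004 0 0;.0017 .011 -.004 0 0;.0018 .012 -.006 0 0;0 0 0 0 0'
```

```text
time_s: 30.85
tool_pos: [0.5949, 0.3039, 0.1055]
tool_rot: [-179.9, -0.0, 81.4]
force: [-0.1, 0.3, -0.6]
grip_width: 0.0006
grasp_force: 0.0
time_s: 31.35
tool_pos: [0.6, 0.3375, 0.091]
tool_rot: [-179.9, 0.0, 81.3]
force: [-0.7, 1.9, 0.1]
grip_width: 0.0003
grasp_force: 0.0
```

```bash
cat > g.py <<'E'
from h import *
import sys
s=int(sys.argv[1]);n="left_grip" if s>0 else "right_grip"
pr=np.load("press.npy");Rj=R.from_euler("z",pr[2])
cams.read_camera("scene");cams.read_camera("top")
for a,y,z in((80,150,139),(60,190,135),(38,222,119),(19,234,98),(0,237,66)):
    w=Rj.apply([0,s*y/1e3,z/1e3])+[pr[0],pr[1],0];print(a,[proj(w,c).round(0).tolist() for c in("scene","top")])
for c in("scene","top"):
    for f in(finder.tip_of,finder.masks_of):
        print(c,[(np.round(d["xy"],0).tolist(),round(d["p"],2)) for d in f(n,c)[:3]])
E
python3 g.py 1
```

```text
80 [[[398.0, 335.0]], [[207.0, 229.0]]]
60 [[[407.0, 353.0]], [[192.0, 227.0]]]
38 [[[413.0, 372.0]], [[182.0, 226.0]]]
19 [[[414.0, 385.0]], [[179.0, 226.0]]]
0 [[[413.0, 397.0]], [[181.0, 227.0]]]
scene [([414.0, 372.0], 0.94)]
scene [([406.0, 372.0], 0.94)]
top [([181.0, 226.0], 0.63)]
top [([202.0, 232.0], 0.45)]
```

The handle follows and is at about 38°. Press down.

```bash
python3 -m creep '.0012 .0075 -.009 0 0;.0012 .0075 -.01 0 0;.0006 .004 -.008 0 0;.0006 .004 -.008 0 0;0 0 -.006 0 0;0 0 -.005 0 0;0 0 0 0 0'; python3 -m creep '0 0 -.005 0 0;0 0 -.004 0 0;0 0 -.003 0 0;0 0 0 0 0'; python3 g.py 1
```

```text
time_s: 32.52
tool_pos: [0.6042, 0.3583, 0.0456]
tool_rot: [-180.0, 0.0, 81.2]
force: [-0.2, -0.2, 0.9]
grip_width: 0.0007
grasp_force: 0.0
time_s: 33.02
tool_pos: [0.6046, 0.3585, 0.0347]
tool_rot: [180.0, -0.0, 81.2]
force: [-1.5, -0.2, 3.5]
grip_width: 0.0006
grasp_force: 1.6
80 [[[398.0, 335.0]], [[207.0, 229.0]]]
60 [[[407.0, 353.0]], [[192.0, 227.0]]]
38 [[[413.0, 372.0]], [[182.0, 226.0]]]
19 [[[414.0, 385.0]], [[179.0, 226.0]]]
0 [[[413.0, 397.0]], [[181.0, 227.0]]]
scene [([412.0, 398.0], 0.77)]
scene [([414.0, 402.0], 0.79)]
top [([183.0, 226.0], 0.6)]
top [([313.0, 245.0], 0.64), ([199.0, 233.0], 0.47)]
```

```bash
python3 -m creep '0 0 -.003 0 0;0 0 -.002 0 0;0 0 0 0 0'; python3 -m creep '0 0 .01 0 0;0 0 .02 0 0;0 0 0 0 0;0 0 0 0 0'; python3 g.py 1 | tail -4
```

```text
time_s: 33.7
tool_pos: [0.6047, 0.3587, 0.0304]
tool_rot: [180.0, -0.0, 81.2]
force: [-2.4, -1.5, 8.5]
grip_width: 0.0006
grasp_force: 4.2
time_s: 34.2
tool_pos: [0.6045, 0.3586, 0.0591]
tool_rot: [-180.0, -0.0, 81.2]
force: [-0.4, -0.2, 0.1]
grip_width: 0.0004
grasp_force: 0.0
scene [([413.0, 397.0], 0.92)]
scene [([405.0, 393.0], 0.95)]
top [([182.0, 230.0], 0.7)]
top [([199.0, 233.0], 0.61)]
```

```bash
python3 -m creep '0 0 -.02 0 0;0 0 -.005 0 0;0 0 0 0 0'; python3 -m creep '0 0 -.005 0 0;0 0 0 0 0';  python3 -m creep '0 0 -.002 0 0;0 0 0 0 0'
```

```text
time_s: 34.88
tool_pos: [0.6042, 0.3583, 0.034]
tool_rot: [-179.9, 0.1, 81.2]
force: [-1.3, -1.0, 5.3]
grip_width: 0.0004
grasp_force: 2.3
time_s: 35.12
tool_pos: [0.6043, 0.3585, 0.0299]
tool_rot: [-180.0, 0.0, 81.2]
force: [-2.6, -2.6, 8.8]
grip_width: 0.0003
grasp_force: 4.2
time_s: 35.38
tool_pos: [0.6043, 0.3586, 0.0282]
tool_rot: [-180.0, -0.0, 81.2]
force: [-2.3, -0.9, 7.3]
grip_width: 0.0002
grasp_force: 4.1
```

```bash
python3 -m creep '0 0 -.003 0 0;0 0 0 0 0';  python3 -m creep '0 0 -.003 0 0;0 0 0 0 0';  python3 -m creep '0 0 -.002 0 0;0 0 0 0 0'
```

```text
time_s: 35.62
tool_pos: [0.6043, 0.3586, 0.0248]
tool_rot: [-180.0, 0.0, 81.2]
force: [-2.7, -0.7, 7.2]
grip_width: 0.0001
grasp_force: 3.3
time_s: 35.88
tool_pos: [0.6042, 0.3585, 0.0212]
tool_rot: [-180.0, 0.0, 81.2]
force: [-1.4, 0.1, 4.0]
grip_width: 0.0002
grasp_force: 1.9
time_s: 36.12
tool_pos: [0.6042, 0.3584, 0.0185]
tool_rot: [-180.0, 0.0, 81.2]
force: [-1.8, -0.1, 1.0]
grip_width: 0.0003
grasp_force: 0.6
```

```bash
python3 -m creep '0 0 -.002 0 0;0 0 0 0 0';  python3 -m creep '0 0 -.002 0 0;0 0 0 0 0';  python3 -m creep '0 0 -.002 0 0;0 0 0 0 0'; python3 g.py 1 | tail -4
```

```text
time_s: 36.38
tool_pos: [0.6044, 0.3583, 0.0165]
tool_rot: [-180.0, 0.0, 81.2]
force: [1.5, 0.8, -0.5]
grip_width: 0.0005
grasp_force: 0.0
time_s: 36.62
tool_pos: [0.6045, 0.3584, 0.0149]
tool_rot: [-180.0, 0.0, 81.2]
force: [-0.2, -0.0, -0.2]
grip_width: 0.0004
grasp_force: 0.0
time_s: 36.88
tool_pos: [0.6044, 0.3585, 0.013]
tool_rot: [-180.0, 0.0, 81.2]
force: [-0.1, -0.4, 0.2]
grip_width: 0.0005
grasp_force: 0.0
scene [([410.0, 414.0], 0.66)]
scene [([402.0, 404.0], 0.72)]
top [([187.0, 232.0], 0.73)]
top [([204.0, 234.0], 0.53)]
```

```bash
python3 -m creep '0 0 .03 0 0;0 0 .06 0 0;0 0 .06 0 0;0 0 .03 0 0;0 0 0 0 0'; python3 g.py 1 | tail -4; python3 - <<'E'
from h import *
pr=np.load("press.npy");Rj=R.from_euler("z",pr[2]);f=lambda q:Rj.apply(q)+[pr[0],pr[1],0]
for n,q in(("left_foot",[0,.058,.055]),("left_grip",[0,.237,.066]),("left_pivot",[0,.118,.053])):
  for c in("scene","top"): print(n,c,proj(f(q),c).round(0),[(np.round(d["xy"],0).tolist(),round(d["p"],2)) for d in finder.tip_of(n,c)[:2]])
m=finder.masks_of("left_grip","scene")[0]["mask"];ys,xs=np.nonzero(m);print(xs.min(),xs.max(),ys.min(),ys.max())
im=cams.read_camera("scene")[...,::-1];cv2.imwrite("pics/s12.png",im)
E
```

```text
time_s: 37.8
tool_pos: [0.6064, 0.3593, 0.1971]
tool_rot: [179.7, -0.3, 81.2]
force: [-0.2, 0.6, -0.1]
grip_width: 0.0007
grasp_force: 0.0
scene [([408.0, 418.0], 0.59)]
scene [([400.0, 394.0], 0.96)]
top [([190.0, 232.0], 0.5)]
top [([199.0, 233.0], 0.77), ([243.0, 235.0], 0.54), ([313.0, 247.0], 0.32)]
left_foot scene [[377. 332.]] []
left_foot top [[245. 236.]] [([341.0, 312.0], 0.54), ([236.0, 238.0], 0.5)]
left_grip scene [[413. 397.]] [([408.0, 418.0], 0.59)]
left_grip top [[181. 227.]] [([190.0, 232.0], 0.5)]
left_pivot scene [[388. 354.]] [([383.0, 355.0], 0.8)]
left_pivot top [[224. 233.]] [([220.0, 239.0], 0.57), ([308.0, 154.0], 0.4)]
388 412 358 421
```

```bash
python3 - <<'E'
from h import *
im=cv2.imread("pics/s12.png")[260:430,300:450]; t=cams.read_camera("top")[...,::-1]; cv2.imwrite("pics/t12.png",t)
a=cv2.resize(im,(450,510),interpolation=2);b=cv2.resize(t[190:300,170:285],(345,330),interpolation=2)
m=np.zeros((510,795,3),np.uint8);m[:,:450]=a;m[:330,450:]=b;cv2.imwrite("pics/m12.png",m)
E
```

```text
(no output)
```

View pics/m12.png

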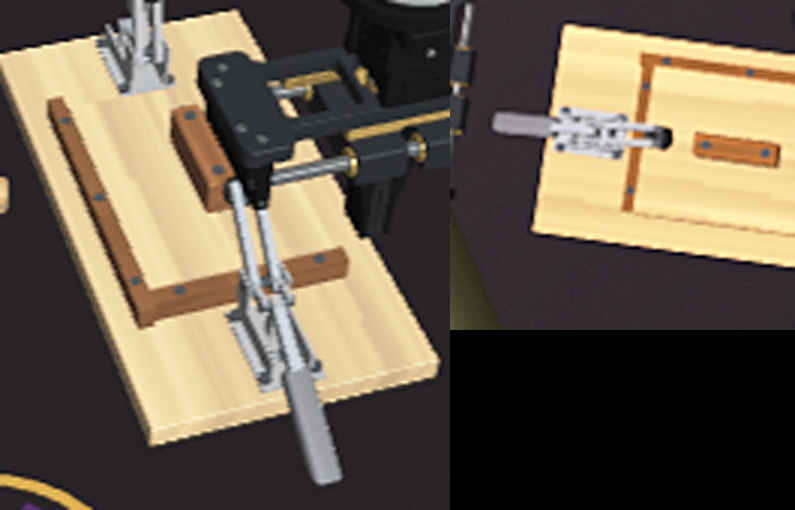

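The left arm is level, with its foot on the board near the bar (top (240,236)). The handle is fully down and dips below the bed's edge, its end at scene (408,420) and top (185,231). I'll triangulate that end against the level prediction.

```bash
python3 - <<'E'
from h import *
pr=np.load("press.npy");Rj=R.from_euler("z",pr[2]);f=lambda q:Rj.apply(q)+[pr[0],pr[1],0]
print("level end",[proj(f([0,.266,.066]),c).round(1) for c in("scene","top")])
s=least_squares(lambda q:np.r_[proj(f(q),"scene")[0]-[407,418],proj(f(q),"top")[0]-[185,231]],[0,.25,.05]);print("end",s.x.round(4),s.fun.round(1))
# neck of grip (start) scene crop (298,372) top crop (552,126)
s=least_squares(lambda q:np.r_[proj(f(q),"scene")[0]-[399.5,384],proj(f(q),"top")[0]-[203.5,231.5]],[0,.2,.05]);print("neck",s.x.round(4),s.fun.round(1))
print("foot",[proj(f([0,.058,z]),"scene").round(1).tolist() for z in(.039,.055,.07)],[proj(f([0,.058,z]),"top").round(1).tolist() for z in(.039,.055,.07)])
E
```

```text
level end [array([[419.4, 409.9]]), array([[170.3, 225.9]])]
end [0.0008 0.2353 0.0011] [ 1.3  0.1  1.2 -1.7]
neck [-0.0012  0.1787  0.0329] [-0.1 -0.  -0.1  0.1]
foot [[[376.6, 337.1]], [[377.2, 331.7]], [[377.7, 326.6]]] [[[245.2, 236.8]], [[244.6, 236.3]], [[243.9, 235.8]]]
```

```bash
python3 -m creep '-.05 0 .02 0 0;-.05 0 0 0 0;-.05 0 0 0 0;0 0 0 0 0'; cat > ft.py <<'E'
from h import *
import sys
s=int(sys.argv[1]);S="left" if s>0 else "right"
pr=np.load("press.npy");Rj=R.from_euler("z",pr[2]);f=lambda q:Rj.apply(q)+[pr[0],pr[1],0]
O={c:{} for c in("scene","top")}
for c in O:
    cv2.imwrite(f"pics/{c}_{get_obs()['time_s']:.2f}.png",cams.read_camera(c)[...,::-1])
    for n in(S+"_foot",S+"_grip"):
        for w,g in(("tip",finder.tip_of),("mask",finder.masks_of)):
            r=g(n,c);O[c][n+w]=r[0]["xy"] if r else None
            print(c,n,w,[(np.round(d["xy"],0).tolist(),round(d["p"],2)) for d in r[:3]])
for k in O["top"]:
    a,b=O["scene"][k],O["top"][k]
    if a is not None and b is not None:
        q=least_squares(lambda q:np.r_[proj(f(q),"scene")[0]-a,proj(f(q),"top")[0]-b],[0,s*.1,.05]);print(k,"jig",q.x.round(3),"res",q.fun.round(1))
E
python3 ft.py 1
```

```text
time_s: 39.05
tool_pos: [0.4506, 0.3602, 0.2136]
tool_rot: [-179.8, -0.1, 81.5]
force: [0.4, 0.8, 0.2]
grip_width: 0.0005
grasp_force: 0.0
scene left_foot tip [([378.0, 323.0], 0.58)]
scene left_foot mask []
scene left_grip tip [([406.0, 416.0], 0.76), ([288.0, 202.0], 0.43)]
scene left_grip mask [([344.0, 238.0], 0.73), ([344.0, 254.0], 0.27)]
top left_foot tip [([238.0, 236.0], 0.39), ([190.0, 232.0], 0.29)]
top left_foot mask []
top left_grip tip [([193.0, 232.0], 0.52)]
top left_grip mask [([199.0, 234.0], 0.67)]
left_foottip jig [0.002 0.069 0.092] res [ 1.9  0.2  1.5 -2.2]
left_griptip jig [-0.003  0.219 -0.017] res [-0.2 -0.  -0.2  0.3]
left_gripmask jig [0.049 0.094 0.329] res [ 25.5   3.1  19.3 -30.5]
```

The left handle has gone beyond level (about −30°) and the foot has lifted off, so I pressed too far. I'll grip the handle from above, lift it back past level and press it again more carefully.

```bash
python3 -m creep '.05 -.006 0 0 .05;.05 -.006 -.02 0 .05;.05 -.006 -.04 0 .05;.001 0 -.05 0 .05;0 0 -.05 0 .05;0 0 -.03 0 .05;0 0 -.02 0 .05;0 0 0 0 .05' 40; python3 -m creep '0 0 -.01 0 .05;0 0 -.01 0 .05;0 0 0 0 .05;0 0 0 0 .01;0 0 0 0 .01;0 0 0 0 .01'
```

```text
time_s: 40.55
tool_pos: [0.6034, 0.3402, 0.0029]
tool_rot: [-179.9, 0.1, 81.2]
force: [-0.6, -0.9, 0.2]
grip_width: 0.0499
grasp_force: 0.0
time_s: 41.3
tool_pos: [0.6044, 0.3409, -0.0152]
tool_rot: [180.0, -0.0, 81.2]
force: [-0.0, -1.3, 0.5]
grip_width: 0.0278
grasp_force: 0.0
```

```bash
python3 -m creep '0 0 0 0 .01;0 0 0 0 .01'; python3 -m creep '.0004 .003 .008 0 .01;.0004 .003 .008 0 .01;0 0 0 0 .01'
```

```text
time_s: 41.55
tool_pos: [0.6013, 0.3413, -0.0159]
tool_rot: [-179.7, 0.1, 81.3]
force: [-6.4, -0.2, 3.9]
grip_width: 0.0156
grasp_force: 40.0
time_s: 41.92
tool_pos: [0.6015, 0.3425, -0.0018]
tool_rot: [-179.6, 0.5, 81.2]
force: [-6.5, -6.1, -5.7]
grip_width: 0.0152
grasp_force: 40.0
```

```bash
python3 -m creep '.0007 .005 .009 0 .01;.0007 .005 .009 0 .01;.0007 .004 .009 0 .01;0 0 0 0 .01'; python3 -m creep '.0006 .004 .009 0 .01;.0003 .002 .009 0 .01;0 0 .009 0 .01;0 0 0 0 .01'
```

```text
time_s: 42.42
tool_pos: [0.6085, 0.363, 0.0296]
tool_rot: [179.8, -0.2, 81.3]
force: [-0.7, -0.1, 0.5]
grip_width: 0.0101
grasp_force: 0.0
time_s: 42.92
tool_pos: [0.6088, 0.367, 0.0557]
tool_rot: [179.9, -0.1, 81.2]
force: [0.5, 0.3, 0.5]
grip_width: 0.0101
grasp_force: 0.0
```

```bash
python3 -m creep '-.03 0 .05 0 .05;-.06 0 .05 0 .05;-.06 0 .02 0 .05;0 0 0 0 .05'; python3 ft.py 1
```

```text
time_s: 43.42
tool_pos: [0.4669, 0.3692, 0.1661]
tool_rot: [-179.9, -0.2, 81.5]
force: [1.2, 0.7, -0.5]
grip_width: 0.042
grasp_force: 0.0
scene left_foot tip [([379.0, 324.0], 0.38)]
scene left_foot mask [([368.0, 352.0], 0.17)]
scene left_grip tip [([411.0, 414.0], 0.57), ([351.0, 254.0], 0.29)]
scene left_grip mask [([402.0, 395.0], 0.67)]
top left_foot tip [([240.0, 236.0], 0.52)]
top left_foot mask []
top left_grip tip [([191.0, 231.0], 0.7)]
top left_grip mask [([199.0, 233.0], 0.56)]
left_foottip jig [-0.     0.065  0.085] res [ 1.   0.1  0.8 -1.2]
left_griptip jig [-0.007  0.225 -0.004] res [-1.2 -0.1 -1.1  1.6]
left_gripmask jig [-0.004  0.193  0.015] res [ 0.9  0.1  0.8 -1.1]
```

```bash
python3 -m creep '.045 -.01 0 0 .05;.045 -.01 -.02 0 .05;.044 -.01 -.04 0 .05;0 0 -.05 0 .05;0 0 -.04 0 .05;0 0 -.03 0 .05;0 0 -.009 0 .05;0 0 0 0 .05' 60; python3 -m creep '0 0 -.002 0 .01;0 0 0 0 .01;0 0 0 0 .01;0 0 0 0 .01;0 0 0 0 .01'
```

```text
time_s: 44.92
tool_pos: [0.6048, 0.3366, -0.0249]
tool_rot: [-180.0, 0.0, 81.2]
force: [0.2, 0.0, -0.2]
grip_width: 0.05
grasp_force: 0.0
time_s: 45.55
tool_pos: [0.6006, 0.3378, -0.0273]
tool_rot: [-179.6, 0.1, 81.3]
force: [-7.7, 0.3, 3.4]
grip_width: 0.0191
grasp_force: 60.0
```

```bash
python3 -m creep '-.0022 .005 .007 0 .01;.0008 .005 .0065 0 .01;.0006 .0035 .008 0 .01;.0005 .0035 .0075 0 .01;0 0 0 0 .01'; python3 -m creep '.0003 .002 .008 0 .01;.0003 .002 .008 0 .01;0 .0005 .008 0 .01;0 0 0 0 .01'
```

```text
time_s: 46.18
tool_pos: [0.6011, 0.3423, -0.0027]
tool_rot: [-179.6, 1.0, 80.9]
force: [-4.2, -14.1, -11.1]
grip_width: 0.0192
grasp_force: 60.0
time_s: 46.68
tool_pos: [0.602, 0.3474, 0.0243]
tool_rot: [-179.6, 0.9, 80.9]
force: [-8.9, -15.2, 2.8]
grip_width: 0.0192
grasp_force: 60.0
```

```bash
python3 -m creep '-.001 -.01 0 0 .01;0 0 0 0 .01;0 0 0 0 .05;0 0 0 0 .05'; python3 -m creep '0 0 .05 0 .05;-.06 0 .05 0 .05;-.06 0 .04 0 .05;0 0 0 0 0'; python3 ft.py 1
```

```text
time_s: 47.18
tool_pos: [0.6056, 0.3489, 0.0271]
tool_rot: [179.8, -0.1, 81.2]
force: [0.3, 0.6, 0.2]
grip_width: 0.0316
grasp_force: 0.0
time_s: 47.68
tool_pos: [0.5033, 0.3518, 0.1554]
tool_rot: [179.8, -0.5, 81.5]
force: [-0.0, 0.6, -0.1]
grip_width: 0.045
grasp_force: 0.0
scene left_foot tip []
scene left_foot mask []
scene left_grip tip [([412.0, 397.0], 0.92)]
scene left_grip mask [([408.0, 385.0], 0.93)]
top left_foot tip []
top left_foot mask []
top left_grip tip [([182.0, 230.0], 0.53)]
top left_grip mask [([198.0, 234.0], 0.61)]
left_griptip jig [-0.003  0.232  0.057] res [ 1.1  0.1  1.  -1.4]
left_gripmask jig [-0.012  0.191  0.041] res [-0.5 -0.1 -0.5  0.7]
```

The left grip is back at its level, locked position (412,397) and stays there by itself. Now the right clamp, pressing less far.

```bash
python3 -m creep '.0067 -.04 .01 0 0;.0067 -.051 0 0 0;.0067 -.051 0 0 0;.0067 -.051 0 0 0;.0067 -.051 0 0 0;.0067 -.051 0 0 0;.0067 -.05 0 0 0;0 0 0 0 0'; python3 -c "
from cell import get_obs;o=get_obs();d=o['tool_pos']-[.569,.130,0];print('jig',(.988*d[0]-.1526*d[1]).round(4),(.1526*d[0]+.988*d[1]).round(4),d[2])"
```

```text
time_s: 49.18
tool_pos: [0.5511, -0.0029, 0.1612]
tool_rot: [179.9, 0.1, 80.7]
force: [0.2, 1.6, -0.3]
grip_width: 0.0002
grasp_force: 0.0
jig 0.0026 -0.1341 0.16118835509246476
```

```bash
python3 -m creep '-.001 .009 0 0 0;0 0 -.02 0 0;0 0 -.02 0 0;0 0 -.011 0 0;0 0 0 0 0;-.0019 -.012 -.001 0 0;-.0019 -.012 0 0 0;-.0019 -.012 -.001 0 0'; python3 -m creep '-.0019 -.012 -.001 0 0;-.0017 -.011 -.004 0 0;-.0017 -.011 -.004 0 0;-.0018 -.012 -.006 0 0;-.0012 -.0075 -.009 0 0;-.0012 -.0075 -.01 0 0;0 0 0 0 0'; python3 g.py -1
```

```text
time_s: 50.18
tool_pos: [0.5447, -0.0249, 0.1087]
tool_rot: [179.9, -0.0, 81.2]
force: [1.4, 0.6, 1.5]
grip_width: 0.0004
grasp_force: 0.8
time_s: 51.05
tool_pos: [0.5331, -0.0854, 0.0723]
tool_rot: [-179.8, 0.1, 81.2]
force: [0.6, -0.1, -0.9]
grip_width: 0.0004
grasp_force: 0.0
80 [[[346.0, 239.0]], [[318.0, 244.0]]]
60 [[[340.0, 229.0]], [[333.0, 246.0]]]
38 [[[336.0, 227.0]], [[344.0, 248.0]]]
19 [[[334.0, 231.0]], [[348.0, 249.0]]]
0 [[[333.0, 241.0]], [[349.0, 250.0]]]
scene [([331.0, 232.0], 0.8)]
scene [([335.0, 245.0], 0.58), ([369.0, 355.0], 0.58)]
top []
top [([317.0, 248.0], 0.41)]
```

```bash
python3 -m creep '-.001 -.006 -.008 0 0;-.001 -.006 -.008 0 0;0 0 -.003 0 0'; for i in 1; do :; done; python3 -m creep '0 0 -.004 0 0'; python3 -m creep '0 0 -.003 0 0'; python3 -m creep '0 0 -.003 0 0';python3 -m creep '0 0 -.002 0 0'
```

```text
time_s: 51.72
tool_pos: [0.5324, -0.0976, 0.0544]
tool_rot: [-180.0, 0.0, 81.2]
force: [0.0, -0.4, 2.2]
grip_width: 0.0008
grasp_force: 1.1
time_s: 51.85
tool_pos: [0.5325, -0.0977, 0.0507]
tool_rot: [180.0, 0.1, 81.2]
force: [0.6, -1.2, 1.5]
grip_width: 0.0009
grasp_force: 0.8
time_s: 51.98
tool_pos: [0.5325, -0.0971, 0.0476]
tool_rot: [-180.0, 0.0, 81.2]
force: [-0.6, 0.1, 0.7]
grip_width: 0.0007
grasp_force: 0.4
time_s: 52.1
tool_pos: [0.5325, -0.0965, 0.0445]
tool_rot: [-180.0, -0.0, 81.2]
force: [-0.7, -0.6, 0.1]
grip_width: 0.0001
grasp_force: 0.0
time_s: 52.22
tool_pos: [0.5324, -0.0963, 0.0424]
tool_rot: [-180.0, -0.0, 81.2]
force: [0.1, -0.0, -0.4]
grip_width: 0.0003
grasp_force: 0.0
```

Resistance peaked and then fell to zero, so the dead centre is passed. Back off and check.

```bash
python3 -m creep '0 0 .03 0 0;0 0 .05 0 0;0 0 .05 0 0;.02 -.03 .03 0 0;0 0 0 0 0'; python3 g.py -1 | tail -5; python3 ft.py 1; python3 ft.py -1
```

```text
time_s: 52.85
tool_pos: [0.5547, -0.1294, 0.2054]
tool_rot: [179.7, 0.1, 81.0]
force: [-0.2, -0.2, 0.7]
grip_width: 0.0005
grasp_force: 0.0
0 [[[333.0, 241.0]], [[349.0, 250.0]]]
scene [([331.0, 245.0], 0.79)]
scene [([336.0, 250.0], 0.68)]
top []
top [([331.0, 250.0], 0.51)]
scene left_foot tip [([288.0, 201.0], 0.54)]
scene left_foot mask []
scene left_grip tip [([415.0, 399.0], 0.57)]
scene left_grip mask [([407.0, 386.0], 0.74)]
top left_foot tip []
top left_foot mask [([250.0, 239.0], 0.71)]
top left_grip tip [([182.0, 228.0], 0.8)]
top left_grip mask [([191.0, 232.0], 0.78)]
left_griptip jig [-0.003  0.236  0.058] res [-0.7 -0.1 -0.6  0.8]
left_gripmask jig [-0.006  0.205  0.057] res [ 1.1  0.1  1.  -1.4]
scene right_foot tip []
scene right_foot mask []
scene right_grip tip [([334.0, 241.0], 0.59)]
scene right_grip mask [([337.0, 250.0], 0.56), ([363.0, 317.0], 0.37)]
top right_foot tip []
top right_foot mask []
top right_grip tip [([349.0, 250.0], 0.56)]
top right_grip mask [([332.0, 248.0], 0.52)]
right_griptip jig [-0.001 -0.237  0.066] res [-0.1 -0.  -0.1  0.1]
right_gripmask jig [ 0.003 -0.192  0.073] res [ 1.1  0.1  0.7 -1.1]
```

```bash
python3 - <<'E'
from h import *
pr=np.load("press.npy");Rj=R.from_euler("z",pr[2]);f=lambda q:Rj.apply(q)+[pr[0],pr[1],0]
I={c:cams.read_camera(c) for c in("scene","top")}
[cv2.imwrite(f"pics/{c}_fin.png",I[c][...,::-1]) for c in I]
for s,n in((1,"left_grip"),(-1,"right_grip")):
  for c in I:
    r=finder.masks_of(n,c)
    if not r: continue
    ys,xs=np.nonzero(r[0]["mask"]);k=np.argmin(xs*s) if c=="top" else np.argmax(ys*s)
    print(n,c,round(r[0]["p"],2),"extreme",xs[k],ys[k],"pred end",proj(f([0,s*.266,.066]),c).round(1),"pred -10deg",proj(f([0,s*.263,.046]),c).round(1))
B=np.array([[a*.07,b*.09,.039] for a,b in((1,1),(1,-1),(-1,-1),(-1,1))])
for c in I:
    print(c,"board tip",[(d["xy"],round(d["p"],2)) for d in finder.tip_of("board",c)[:1]],proj(f([0,0,.024]),c).round(1),"pred corners",proj(f(B),c).round(0).tolist())
    m=finder.masks_of("board",c)
    if m: print(cv2.approxPolyDP(cv2.convexHull(np.argwhere(m[0]["mask"])[:,::-1].astype(np.int32)),3,True)[:,0].tolist())
# dark foot pixels near both predicted feet, top
for s in(1,-1):
    u,v=proj(f([0,s*.058,.055]),"top")[0];w=I["top"][int(v)-12:int(v)+13,int(u)-16:int(u)+17].max(2)<60
    ys,xs=np.nonzero(w);print("dark foot",s,"pred",(u.round(1),v.round(1)),len(xs),(xs.mean()+int(u)-16,ys.mean()+int(v)-12) if len(xs) else None)
E
```

```text
left_grip scene 0.96 extreme 414 413 pred end [[419.4 409.9]] pred -10deg [[417.4 415.4]]
left_grip top 0.83 extreme 170 228 pred end [[170.3 225.9]] pred -10deg [[173.  226.7]]
right_grip scene 0.68 extreme 329 234 pred end [[329.5 233.8]] pred -10deg [[329.7 241.1]]
right_grip top 0.65 extreme 341 248 pred end [[359.2 251.7]] pred -10deg [[357.7 251.9]]
scene board tip [([366.1, 321.4], 0.64)] [[366.4 322.6]] pred corners [[349.0, 356.0], [323.0, 296.0], [382.0, 284.0], [414.0, 341.0]]
[[412, 340], [349, 355], [323, 295], [380, 284]]
top board tip [([269.7, 238.5], 0.87)] [[266.  239.9]] pred corners [[238.0, 211.0], [300.0, 219.0], [294.0, 268.0], [230.0, 260.0]]
[[300, 221], [293, 269], [231, 260], [238, 213]]
dark foot 1 pred (np.float64(244.6), np.float64(236.3)) 4 (np.float64(248.0), np.float64(237.5))
dark foot -1 pred (np.float64(285.5), np.float64(241.9)) 0 None
```

```bash
python3 -c "
from cell import ticket;print(ticket.sign_off())"
```

```text
the job is handed in; nothing more can be done
None
```

I handed the job in at about 53 s: the board is home against both fences and both clamp handles are down and holding level, but I could not measure the foot forces or see the picture under the board. I pressed the left clamp too far at first and had to lift its handle back to level.

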